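# Close the print camera's paper door, take it from its dock and hold it for a demo shot

## Task

The demo print camera in the charging dock has just had a new paper roll: press the paper door on its top down until it snaps shut, then draw the camera up out of the dock and hold it ready to take a picture of the toy car on the round turntable. Hold it with the lens looking down at the car at a slant of about 45 degrees from about 18 cm away, the car in the middle of the picture, the camera's top side up and not rolled sideways. Finish while still holding the camera steady like that, do not put it down or drop it on the way, and leave the car and everything else where they stand.

Things in the scene. Friction and masses are not known exactly. Their poses are not given: they have to be found in the camera images.
- kidcam: children's instant-print camera, a chunky white box upright in the dock: 44 deep (x), 104 wide (y), 90 mm high, 0.2 to 0.35 kg. Origin: centre of its underside; the lens looks along its -x, +z is its top. The lens barrel (38 mm across) sticks 14 mm out of the front; above it (62 to 90 mm up) the front wall is free, and the back wall is flat: grip there from above, across the depth, mid width.
- lens (a point): centre of the front glass of the lens, at (-36, 0, 43) mm in the camera's frame; same axes as the camera, so the lens looks along -x
- paper_door (a joint): angle (rad) of the door on the camera's top, 40 front to back x 66 wide x 7 mm: 0 = shut, latched, flush with the camera's top; positive = swung up about its back edge (to 1.5). The stiff hinge holds it where left. A sprung latch stops it at about 0.37; about 6 N on the front edge (more nearer the hinge) push it on, and from about 0.15 it snaps to 0 and stays; else it stays ajar.
- door_hinge (a point): middle of the paper door's hinge line, at (19, 0, 83) mm in the camera's frame; the hinge line runs along the camera's y
- door_edge (a point): middle of the front (free) edge of the paper door's outer face, 40 mm from the hinge; moves with the door
- dock: grey charging dock fixed to the counter, foot 96 x 140 x 10 mm; its pocket (floor 12 mm above the counter, walls 20 mm deep, 1.5 mm play all round) holds the camera's foot. Origin at the centre of its underside; x and y run as the docked camera's. The camera is drawn out straight up.
- turntable: round white photo turntable, 150 mm across, 24 mm high, fixed to the counter; origin at the centre of its underside
- toy_car: grey toy off-road car, 96 long (x) x 46 wide x 42 mm high, 0.11 kg, loose on the middle of the turntable; origin at the centre of its underside
- car_center (a point): middle of the toy car on the turntable, 20 mm above its underside
- other_car: a second car of the same model standing on the bare counter, not the one to picture
- spare_roll: spare paper roll, 32 mm across, 57 mm high, standing behind the dock; origin at its underside
- toy_robot: small toy robot, 30 x 52 x 76 mm high, standing between the dock and the turntable; origin at its underside
- tape_dispenser: desk tape dispenser, 120 x 52 x 66 mm high
- carton_a: boxed toy, 110 x 170 x 130 mm high
- carton_b: boxed toy, 90 x 140 x 100 mm high
- calculator: desk calculator, 150 x 100 x 16 mm
There are look-alikes about, which are no part of the job. What is shaped like the toy_car but purple or red is not meant.

How it is judged:
By the outcome, as a careful person would: the job done as asked, in the order asked, and still so for the second after the job is handed in, while the arm keeps its last pose, push and grip.
It also fails if it takes over 58 s, if anything falls off the work surface, if the arm or the gripper's body presses on something with over 40 N, if the wrist force passes 120 N, or if a joint passes its speed limit or range.

## Robot

A 6-joint arm with a two-finger parallel gripper is mounted at the origin on the work surface. World frame = base frame: x ahead of the robot, y to its left, z up, the work surface at z = 0. Lengths are in m, angles in rad, forces in N, time in s.
With the tool pointing down it reaches from about 0.275 to 0.975 m from the base axis. Payload 8.4 kg.
Tool frame: the origin (TCP) lies where the fingers leave the gripper's body, on its centre line; the fingertips stand 88 mm ahead of it and the grasp point (between the pads) lies 69 mm ahead of it; z points along the fingers, y is the line along which they close (so a half turn about z gives the same grasp; the last joint's range is limited). The gripper opens to 92 mm and grips with 3 to 60 N. Pads are 20 mm wide; open, the fingers measure 128 mm over their backs; the gripper's body (75 mm by 189 mm) begins 69 mm behind the grasp point.
Start: joints at [-1.224, 0.353, 1.633, -0, 1.155, -0.002], TCP at [0.214, -0.587, 0.303] pointing down, gripper open.
Joint ranges: [-2.63, 2.63], [-0.92, 2.1], [0.06, 2.66], [-1.3, 4.44], [0, 2.69], [-3.02, 3.02]. Speed limits (rad/s): [2.22, 2.22, 2.79, 3.14, 3.14, 3.14].

## Interface

Orientations are given as a unit quaternion [x, y, z, w].
In Python, from rig import ctrl gives the robot as it stands.
- The arm moves only by the shell command python3 -m creep 'ROWS' [FORCE]. ROWS is JSON, a list of rows, each an object with "delta_rot": the turn, a rotation vector about the tool's x, y, z in degrees, a list of three; "xyz": the shift along the tool's x, y, z in cm, a list of three; "hand": the opening, from 0 (shut) to 1 (fully open). In form: [{"delta_rot": [rx, ry, rz], "xyz": [x, y, z], "hand": hand}, ...]. A call has 1 to 20 rows; each row is the pose to reach, as a shift and turn from the pose commanded when the call began, along the tool's axes at that moment; what a row does not reach only later rows make up. A row lasts 1/10 s, in which the tool goes at most 50 mm and 8.59 degrees, less where a joint would pass 70% of its speed; a pose out of reach is approached as far as the arm can. A call with a gripper value outside its range is refused whole. The fingers move at their own pace and stop on an object; FORCE is the grip in N (left out, the last holds). Time passes only in rows, so rows that repeat a pose let the fingers close. It gives the time, the measured TCP pose, the force, the opening and the grip force at its end, in the units of the state.
- ctrl.get_state(): the state, without advancing time (a new reading comes with each control period).
- ctrl.grab_frame(name): name is "scene" or "top" or "wrist"; returns a dict with "color" (384x512x3 uint8, red, green, blue), "fx", "fy", "cx", "cy" (pixels), "position" and "rotation" of the camera in the world; the wrist camera has in their place "T_tool_cam" (4x4, takes a point from camera to tool coordinates, whose origin is the TCP and whose axes are the flange's). Camera axes: x right, y down, z forward; pixel columns grow to the right and rows downward; lengths in m; the calibration is good to about 2 mm. A picture is of the moment at which its call begins: read the wrist's pose just before it. There is no depth.
- ctrl.hand_in(): hands the job in; it is judged then, once.
Trained networks look in a picture, given as the dict that the camera call returned (one of the last four; its "shot" number tells which), for a name from the list of things; names that differ only in an ending like _2 or _b are one class to them, and where a whole thing is asked for, a point or a joint stands for the part that bears it (a point fixed in the world has none). Each returns a list of dicts, best first, with "conf" (0 to 1); they miss things now and then, are a little off and sometimes report something else, mostly with a low value. They report only what shows in the picture. A call takes as long as a camera call. They do not tell look-alikes from the thing itself.
- ctrl.find_in(thing, picture): "at" ([x, y, z] in m, in world coordinates, good to about 4 mm: the middle of the surface that is visible of it).
- ctrl.pinpoint(thing, picture): "at" ([x, y, z] in m, in world coordinates, good to about 4 mm: a listed point, or the origin of a listed thing).
The state is a dict: "t": time; "q": joint angles; "qvel": joint speeds; "effort": joint torques, N m; "tool_pos": TCP position; "tool_rot": TCP orientation; "contact_force": force on the tool from outside, world axes, zero at the start; "wrist_torque": the same for the moment, N m; "gripper_width": finger opening in m; "grip_force": force on a finger pad.
Only numpy, scipy, OpenCV 4.12 (cv2) and the standard library are available. Lean on these libraries where they do the work, as an engineer would, in place of code of your own. Each camera call takes 0.05 s, during which the arm holds its last target. There are 200 camera calls.

## Working session

There is one attempt and no reset: what is moved stays moved. The work goes in short steps, Python scripts to look and compute and a shell command to move; the robot and the scene stay as the last step left them, time stands still between calls to the robot, and variables do not carry over. Pictures are saved under pics/ and viewed, at most 10 in all, crops included, and the job is handed in when it is done.

```bash
mkdir -p pics; ls; cat > h.py <<'E'
import numpy as np, cv2
from rig import ctrl
from scipy.spatial.transform import Rotation as R
def show(n,name,crop=None,s=1):
    f=ctrl.grab_frame(n); im=f["color"][:,:,::-1]
    cv2.imwrite("pics/"+name,im); return f
def proj(f,p,st=None):
    if "position" in f: Rc=np.array(f["rotation"]); Rc=Rc if Rc.shape==(3,3) else R.from_quat(Rc).as_matrix(); t=np.array(f["position"])
    else:
        T=np.eye(4);T[:3,:3]=R.from_quat(st["tool_rot"]).as_matrix();T[:3,3]=st["tool_pos"];T=T@np.array(f["T_tool_cam"]);Rc=T[:3,:3];t=T[:3,3]
    c=Rc.T@(np.array(p)-t); return np.round([f["fx"]*c[0]/c[2]+f["cx"],f["fy"]*c[1]/c[2]+f["cy"]]).astype(int).tolist()
E
python3 - <<'E'
from h import *
st=ctrl.get_state(); print(st)
ims=[]
for n in("scene","top"):
    f=show(n,n+"0.png"); ims.append(f["color"][:,:,::-1]); print(n,f["position"],f["rotation"])
    for th in["kidcam","lens","door_hinge","door_edge","dock","turntable","toy_car","car_center","spare_roll","toy_robot","tape_dispenser","carton_a","calculator"]:
        print(th,[(np.round(d["at"],3).tolist(),round(d["conf"],2),proj(f,d["at"])) for d in ctrl.pinpoint(th,f)[:4]])
E
```

```text
pics
{'t': 0.0, 'q': array([-1.22437737e+00,  3.53624599e-01,  1.63412193e+00,  1.04324102e-05,
        1.15521519e+00, -2.38922760e-03]), 'qvel': array([ 0.00047698, -0.00057162, -0.00011198, -0.00170426, -0.00013659,
        0.00047757]), 'effort': array([ 2.17289751e-03, -5.93839359e+01, -3.34215689e+01,  7.00080441e-02,
        2.33916513e-02, -1.44958276e-04]), 'tool_pos': array([ 0.21349274, -0.58700716,  0.30198355]), 'tool_rot': array([ 9.84830251e-01,  1.73519184e-01, -1.12470242e-04, -6.75250513e-04]), 'contact_force': array([ 0.56077918, -0.02759478,  0.11745612]), 'wrist_torque': array([-0.03985566, -0.0207422 , -0.00237507]), 'grip_force': 0.0, 'gripper_width': 0.09233938215767161}
scene [1.24119348 0.29774952 0.89789194] [ 0.51851175  0.76271088 -0.32174969 -0.21423077]
kidcam [([0.491, 0.225, 0.009], 0.9, [323, 234])]
lens [([0.455, 0.206, 0.054], 0.55, [322, 215])]
door_hinge [([0.504, 0.231, 0.094], 0.81, [328, 220]), ([0.471, -0.209, 0.002], 0.68, [204, 196])]
door_edge [([0.491, 0.215, 0.13], 0.8, [325, 207]), ([0.459, -0.201, 0.046], 0.37, [207, 186])]
dock [([0.4
[... 1213 characters left out ...]
 0.92, [336, 256]), ([0.462, -0.206, 0.024], 0.83, [324, 201]), ([0.253, -0.411, 0.001], 0.7, [393, 270]), ([0.49, 0.213, 0.128], 0.68, [180, 186])]
car_center [([0.254, -0.409, 0.021], 0.87, [395, 270]), ([0.457, -0.199, 0.042], 0.77, [322, 202]), ([0.295, -0.245, 0.016], 0.61, [338, 256]), ([0.469, -0.212, 0.001], 0.59, [324, 200])]
spare_roll [([0.567, 0.269, -0.001], 0.68, [173, 171])]
toy_robot [([0.448, 0.006, 0.005], 0.49, [255, 207]), ([0.467, -0.209, -0.001], 0.4, [323, 200])]
tape_dispenser [([0.756, -0.218, 0.0], 0.8, [323, 113])]
carton_a [([0.604, -0.465, 0.001], 0.73, [403, 157]), ([0.611, 0.456, -0.001], 0.65, [117, 158])]
calculator [([0.604, 0.001, -0.001], 0.6, [256, 159])]
```

```bash
python3 - <<'E'
import cv2,numpy as np
a=cv2.imread("pics/scene0.png");b=cv2.imread("pics/top0.png")
c=cv2.resize(a[130:300,100:420],(800,425));cv2.imwrite("pics/c1.png",c)
k=cv2.resize(a[170:260,280:370],(400,400),interpolation=cv2.INTER_CUBIC);t=cv2.resize(b[145:295,290:440],(400,400),interpolation=cv2.INTER_CUBIC)
cv2.imwrite("pics/c2.png",np.hstack([k,t]))
E
```

```text
(no output)
```

View pics/c1.png

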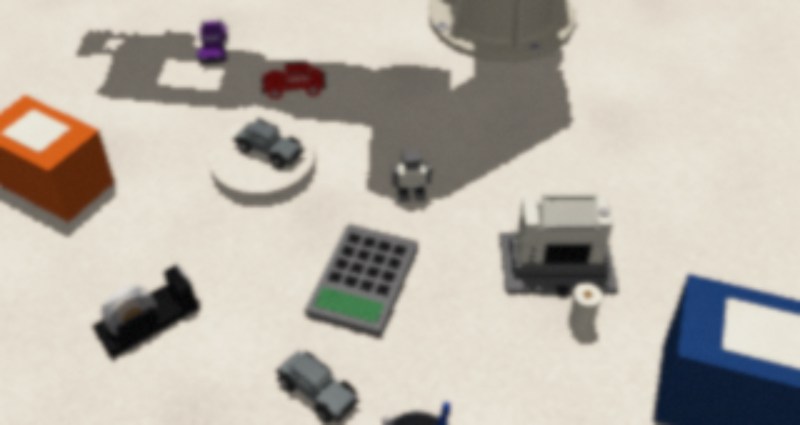

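View pics/c2.png

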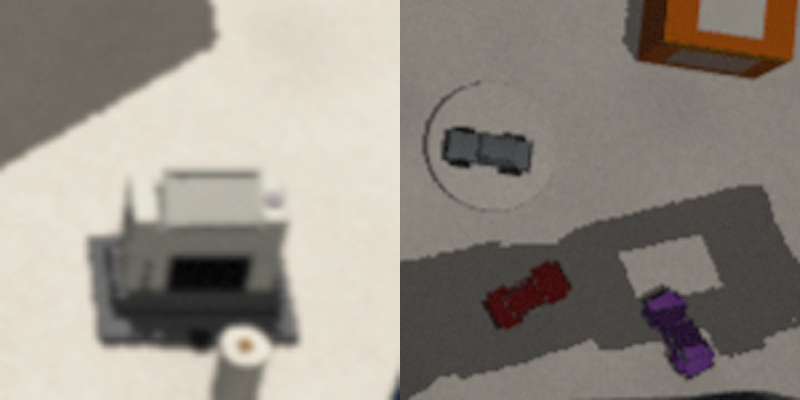

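The grey cars are at scene px (208,190), on the turntable, and about (227,284), on the bare counter. The red one is at (217,163) and the purple one at (184,145). The car at (208,190), top px (324,201), is the one meant: it is grey and stands on the turntable. The enlarged crop confirms this. The camera's door is up, and its lens faces the robot base. Next I'll look at the car and the kidcam with the wrist camera on the way over.

```bash
cat >> h.py <<'E'
def toolrot(yaw,tilt=0):
    # tool y = cam x (horizontal outward dir yaw, raised by tilt), tool z = -cam z
    cx=np.array([np.cos(yaw)*np.cos(tilt),np.sin(yaw)*np.cos(tilt),np.sin(tilt)])
    cz=np.array([-np.cos(yaw)*np.sin(tilt),-np.sin(yaw)*np.sin(tilt),np.cos(tilt)])
    return np.column_stack([np.cross(cx,-cz),cx,-cz])
def go(p,Rt):
    s=ctrl.get_state(); R0=R.from_quat(s["tool_rot"])
    print("xyz",np.round(R0.inv().apply(np.array(p)-s["tool_pos"])*100,2).tolist(),"rot",np.round((R0.inv()*R.from_matrix(Rt)).as_rotvec(degrees=True),1).tolist())
E
python3 - <<'E'
from h import *
a=np.radians(-24)
go([.40,-.17,.36],toolrot(a)); go([.47,.21,.36],toolrot(np.radians(25)))
print(np.round(ctrl.grab_frame("wrist")["T_tool_cam"],3).tolist())
E
```

```text
xyz [31.78, -32.85, -5.73] rot [-0.0, -0.0, -46.0]
xyz [51.34, -66.17, -5.73] rot [-0.0, -0.0, -95.0]
[[-0.001, -0.97, -0.245, 0.07], [1.0, -0.001, -0.001, 0.0], [0.001, -0.245, 0.97, -0.082], [0.0, 0.0, 0.0, 1.0]]
```

```bash
python3 -m creep '[{"delta_rot":[0,0,-8],"xyz":[5,-5,-1],"hand":1},{"delta_rot":[0,0,-16],"xyz":[9,-9,-2],"hand":1},{"delta_rot":[0,0,-24],"xyz":[13,-13,-3],"hand":1},{"delta_rot":[0,0,-31],"xyz":[17,-17,-4],"hand":1},{"delta_rot":[0,0,-38],"xyz":[21,-21,-5],"hand":1},{"delta_rot":[0,0,-42],"xyz":[25,-26,-5.5],"hand":1},{"delta_rot":[0,0,-46],"xyz":[29,-30,-5.7],"hand":1},{"delta_rot":[0,0,-46],"xyz":[31.8,-32.8,-5.7],"hand":1},{"delta_rot":[0,0,-46],"xyz":[31.8,-32.8,-5.7],"hand":1},{"delta_rot":[0,0,-46],"xyz":[31.8,-32.8,-5.7],"hand":1},{"delta_rot":[0,0,-46],"xyz":[31.8,-32.8,-5.7],"hand":1},{"delta_rot":[0,0,-46],"xyz":[31.8,-32.8,-5.7],"hand":1}]'
python3 - <<'E'
from h import *
st=ctrl.get_state(); f=show("wrist","w1.png"); print(st["q"])
for th in["turntable","toy_car","car_center"]:
    print(th,[(np.round(d["at"],3).tolist(),round(d["conf"],2),proj(f,d["at"],st)) for d in ctrl.pinpoint(th,f)[:4]])
go([.47,.21,.36],toolrot(np.radians(25)))
E
```

```text
t: 2.65
tool_pos: [0.4001, -0.171, 0.3596]
tool_rot: [0.839, 0.545, -0.0, 0.0]
contact_force: [-0.4, 0.5, -0.7]
gripper_width: 0.0918
grip_force: 0.0
[-4.06956070e-01 -9.99168706e-03  1.94588225e+00 -6.41002513e-04
  1.20572765e+00  1.17640146e-02]
turntable [([0.469, -0.21, -0.001], 0.64, [316, 170]), ([0.44, 0.005, 0.002], 0.16, [236, 32])]
toy_car [([0.294, -0.242, -0.002], 0.96, [219, 234]), ([0.255, -0.416, 0.001], 0.81, [243, 330]), ([0.46, -0.204, 0.023], 0.7, [311, 172])]
car_center [([0.295, -0.244, 0.02], 0.97, [218, 240]), ([0.459, -0.206, 0.044], 0.78, [313, 176]), ([0.257, -0.411, 0.024], 0.65, [242, 338])]
xyz [37.69, -9.21, -0.05] rot [-0.0, 0.0, -49.1]
```

```bash
python3 -m creep '[{"delta_rot":[0,0,-8],"xyz":[5,-1,0],"hand":1},{"delta_rot":[0,0,-16],"xyz":[10,-2,0],"hand":1},{"delta_rot":[0,0,-23],"xyz":[15,-3.5,0],"hand":1},{"delta_rot":[0,0,-30],"xyz":[20,-5,0],"hand":1},{"delta_rot":[0,0,-37],"xyz":[25,-6,0],"hand":0.7},{"delta_rot":[0,0,-43],"xyz":[30,-7.5,0],"hand":0.5},{"delta_rot":[0,0,-49],"xyz":[35,-8.5,0],"hand":0.2},{"delta_rot":[0,0,-49],"xyz":[37.7,-9.2,0],"hand":0},{"delta_rot":[0,0,-49],"xyz":[37.7,-9.2,0],"hand":0},{"delta_rot":[0,0,-49],"xyz":[37.7,-9.2,0],"hand":0},{"delta_rot":[0,0,-49],"xyz":[37.7,-9.2,0],"hand":0},{"delta_rot":[0,0,-49],"xyz":[37.7,-9.2,0],"hand":0}]'
python3 - <<'E'
from h import *
st=ctrl.get_state(); f=show("wrist","w2.png"); print(st["q"],st["gripper_width"])
for th in["kidcam","lens","door_hinge","door_edge","dock","spare_roll"]:
    print(th,[(np.round(d["at"],4).tolist(),round(d["conf"],2),proj(f,d["at"],st)) for d in ctrl.pinpoint(th,f)[:2]])
E
```

```text
t: 4.05
tool_pos: [0.4698, 0.2099, 0.3597]
tool_rot: [0.538, 0.843, -0.0, 0.0]
contact_force: [-0.3, 0.6, -0.1]
gripper_width: 0.03
grip_force: 0.0
[ 4.17412071e-01  1.26055646e-01  1.79951587e+00 -1.84068832e-04
  1.21615184e+00 -1.66018498e-02] 0.029966023688709754
kidcam [([0.4921, 0.2204, 0.0088], 0.81, [279, 165])]
lens [([0.458, 0.2079, 0.0533], 0.76, [253, 169])]
door_hinge [([0.5047, 0.2273, 0.094], 0.8, [295, 176])]
door_edge [([0.4874, 0.22, 0.1322], 0.75, [281, 182])]
dock [([0.5062, 0.2289, 0.0948], 0.26, [297, 175])]
spare_roll [([0.5643, 0.2677, 0.0022], 0.74, [338, 156])]
```

View pics/w2.png

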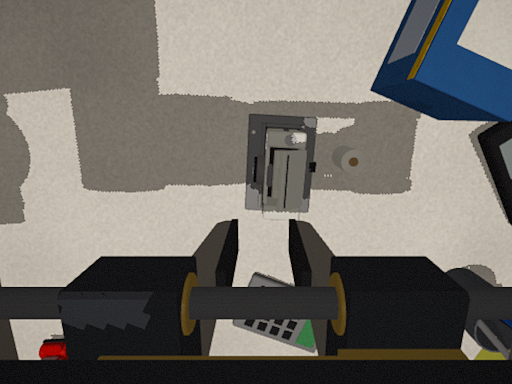

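The wrist view shows the dock at about (246–318, 114–212), with the camera inside it and the door up at (268–312, 150–207). The spare roll is at (348,160), clear of the fingers. I'll enlarge this to measure the yaw.

```bash
python3 - <<'E'
import cv2
a=cv2.imread("pics/w2.png")[105:220,235:330]
cv2.imwrite("pics/c3.png",cv2.resize(cv2.convertScaleAbs(a,alpha=1.6,beta=10),None,fx=5,fy=5,interpolation=cv2.INTER_CUBIC))
E
```

```text
(no output)
```

View pics/c3.png

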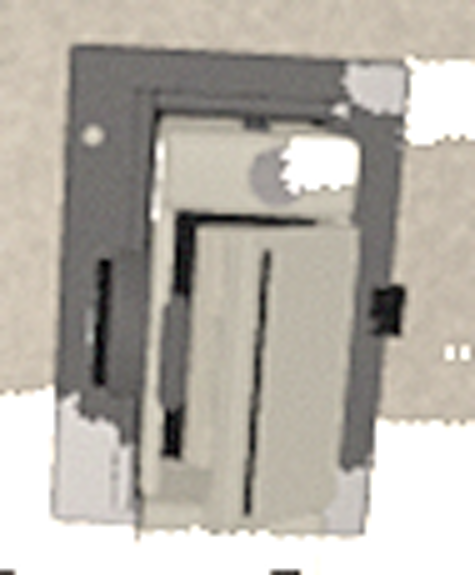

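```bash
python3 - <<'E'
from h import *
st=ctrl.get_state(); f=ctrl.grab_frame("wrist")
T=np.eye(4);T[:3,:3]=R.from_quat(st["tool_rot"]).as_matrix();T[:3,3]=st["tool_pos"];T=T@np.array(f["T_tool_cam"])
def w(u,v,z):
    d=T[:3,:3]@[(u/5+235-f["cx"])/f["fx"],(v/5+105-f["cy"])/f["fy"],1]; return T[:3,3]+d*(z-T[2,3])/d[2]
P=[w(*c,.010) for c in[(73,47),(408,60),(365,535),(52,520)]]
print(np.round(P,3)[:,:2].tolist(),np.mean(P,0))
for i in range(4):
    e=P[(i+1)%4]-P[i]; print(np.linalg.norm(e),np.degrees(np.arctan2(e[1],e[0])))
Q=[w(165,125,.102),w(360,135,.102)]; e=Q[1]-Q[0]; print(Q,np.linalg.norm(e),np.degrees(np.arctan2(e[1],e[0])))
E
```

```text
[[0.424, 0.269], [0.51, 0.304], [0.561, 0.177], [0.474, 0.142]] [0.49233489 0.22280102 0.01      ]
0.09269293438712856 22.73398241646703
0.13785714244612193 -67.97857652076047
0.0936011892951014 -157.99890098822195
0.13667425915535214 111.63766480357658
[array([0.4530361 , 0.26300594, 0.102     ]), array([0.49290877, 0.27912176, 0.102     ])] 0.043006383783132346 22.00768214456564
```

```bash
python3 - <<'E'
from h import *
go([.483,.2175,.235],toolrot(np.radians(22.2)))
E
```

```text
xyz [0.01, 1.46, 12.48] rot [0.0, 0.0, 2.8]
```

```bash
python3 -m creep '[{"delta_rot":[0,0,2.8],"xyz":[0,1.5,3],"hand":0},{"delta_rot":[0,0,2.8],"xyz":[0,1.5,7],"hand":0},{"delta_rot":[0,0,2.8],"xyz":[0,1.5,11],"hand":0},{"delta_rot":[0,0,2.8],"xyz":[0,1.5,12.5],"hand":0},{"delta_rot":[0,0,2.8],"xyz":[0,1.5,12.5],"hand":0},{"delta_rot":[0,0,2.8],"xyz":[0,1.5,12.5],"hand":0}]' 10
python3 -m creep '[{"delta_rot":[0,0,0],"xyz":[0,0,0.5],"hand":0},{"delta_rot":[0,0,0],"xyz":[0,0,1],"hand":0},{"delta_rot":[0,0,0],"xyz":[0,0,1.5],"hand":0},{"delta_rot":[0,0,0],"xyz":[0,0,2],"hand":0},{"delta_rot":[0,0,0],"xyz":[0,0,2.4],"hand":0},{"delta_rot":[0,0,0],"xyz":[0,0,2.7],"hand":0}]'
```

```text
t: 5.05
tool_pos: [0.4837, 0.2179, 0.2352]
tool_rot: [0.558, 0.83, 0.0, 0.0]
contact_force: [0.6, 0.4, 0.8]
gripper_width: 0.0007
grip_force: 0.0
t: 5.65
tool_pos: [0.4832, 0.2176, 0.2073]
tool_rot: [0.558, 0.83, -0.0, -0.0]
contact_force: [-0.2, -0.9, 0.0]
gripper_width: 0.0004
grip_force: 0.3
```

```bash
python3 -m creep '[{"delta_rot":[0,0,0],"xyz":[0,0,0.2],"hand":0},{"delta_rot":[0,0,0],"xyz":[0,0,0.4],"hand":0},{"delta_rot":[0,0,0],"xyz":[0,0,0.6],"hand":0},{"delta_rot":[0,0,0],"xyz":[0,0,0.6],"hand":0}]'
python3 -m creep '[{"delta_rot":[0,0,0],"xyz":[0,0,0.2],"hand":0},{"delta_rot":[0,0,0],"xyz":[0,0,0.4],"hand":0},{"delta_rot":[0,0,0],"xyz":[0,0,0.6],"hand":0},{"delta_rot":[0,0,0],"xyz":[0,0,0.8],"hand":0},{"delta_rot":[0,0,0],"xyz":[0,0,0.8],"hand":0}]'
```

```text
t: 6.05
tool_pos: [0.4831, 0.2176, 0.2017]
tool_rot: [0.558, 0.83, -0.0, -0.0]
contact_force: [-0.7, 0.3, 3.2]
gripper_width: 0.0007
grip_force: 1.7
t: 6.55
tool_pos: [0.4833, 0.2177, 0.1933]
tool_rot: [0.558, 0.83, -0.0, -0.0]
contact_force: [0.2, -0.1, 0.6]
gripper_width: 0.0004
grip_force: 0.0
```

```bash
python3 -m creep '[{"delta_rot":[0,0,0],"xyz":[0,0,0.2],"hand":0},{"delta_rot":[0,0,0],"xyz":[0,0,0.35],"hand":0},{"delta_rot":[0,0,0],"xyz":[0,0,0.35],"hand":0}]'
python3 -m creep '[{"delta_rot":[0,0,0],"xyz":[0,0,-2],"hand":0},{"delta_rot":[0,0,0],"xyz":[0,0,-6],"hand":0.4},{"delta_rot":[0,0,0],"xyz":[0,0,-10],"hand":0.8},{"delta_rot":[0,0,0],"xyz":[0,0,-13],"hand":1},{"delta_rot":[0,0,0],"xyz":[0,0,-13],"hand":1},{"delta_rot":[0,0,0],"xyz":[0,0,-13],"hand":1}]'
python3 - <<'E'
from h import *
st=ctrl.get_state(); f=show("wrist","w3.png"); f2=show("top","t3.png");f3=show("scene","s3.png")
for g in(f,f2,f3):
  for th in["kidcam","lens","door_hinge","door_edge"]:
    print(th,[(np.round(d["at"],4).tolist(),round(d["conf"],2)) for d in ctrl.pinpoint(th,g)[:1]])
a=f["color"][105:225,210:330,::-1];b=f3["color"][170:260,280:370,::-1]
cv2.imwrite("pics/c4.png",np.hstack([cv2.resize(cv2.convertScaleAbs(x,alpha=1.3),(400,400),interpolation=cv2.INTER_CUBIC) for x in(a,b)]))
c=np.array([.4915,.221]);yaw=np.radians(22.2)
go([*c,.012+.064+.088],toolrot(yaw))
E
```

```text
t: 6.85
tool_pos: [0.4834, 0.2178, 0.1904]
tool_rot: [0.558, 0.83, 0.0, 0.0]
contact_force: [-1.5, 0.8, 4.0]
gripper_width: 0.0008
grip_force: 1.7
t: 7.45
tool_pos: [0.4834, 0.2178, 0.3205]
tool_rot: [0.558, 0.83, 0.001, 0.0]
contact_force: [-0.2, -0.3, -0.2]
gripper_width: 0.0384
grip_force: 0.0
kidcam [([0.4916, 0.2197, 0.0136], 0.68)]
lens [([0.4554, 0.2048, 0.0572], 0.93)]
door_hinge [([0.5046, 0.2289, 0.0917], 0.63)]
door_edge [([0.4704, 0.2165, 0.1044], 0.69)]
kidcam []
lens [([0.4576, 0.2081, 0.053], 0.93)]
door_hinge [([0.5061, 0.2324, 0.0947], 0.59)]
door_edge [([0.4718, 0.2091, 0.0996], 0.55)]
kidcam [([0.4925, 0.2229, 0.0101], 0.86)]
lens [([0.4553, 0.2054, 0.0535], 0.83)]
door_hinge [([0.5081, 0.2272, 0.0921], 0.61)]
door_edge [([0.4712, 0.2105, 0.1016], 0.82)]
xyz [-0.0, 0.88, 15.62] rot [0.0, 0.0, -0.0]
```

View pics/c4.png

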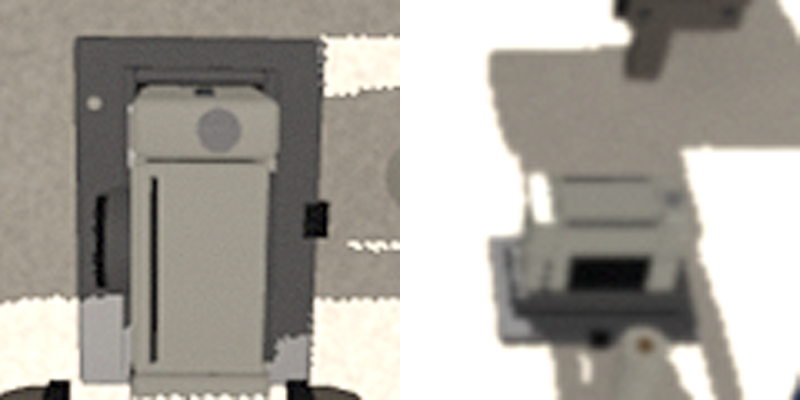

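The door is shut and flush in both views: the edge measures z ≈ 0.102, and the force dropped when it snapped. The gripper is aligned with the dock. Next I descend and grip.

```bash
python3 -m creep '[{"delta_rot":[0,0,0],"xyz":[0,0.9,0],"hand":1},{"delta_rot":[0,0,0],"xyz":[0,0.9,0],"hand":1},{"delta_rot":[0,0,0],"xyz":[0,0.9,0],"hand":1},{"delta_rot":[0,0,0],"xyz":[0,0.9,0],"hand":1},{"delta_rot":[0,0,0],"xyz":[0,0.9,0],"hand":1},{"delta_rot":[0,0,0],"xyz":[0,0.9,4],"hand":1},{"delta_rot":[0,0,0],"xyz":[0,0.9,8],"hand":1},{"delta_rot":[0,0,0],"xyz":[0,0.9,11],"hand":1},{"delta_rot":[0,0,0],"xyz":[0,0.9,13],"hand":1},{"delta_rot":[0,0,0],"xyz":[0,0.9,14.5],"hand":1},{"delta_rot":[0,0,0],"xyz":[0,0.9,15.4],"hand":1},{"delta_rot":[0,0,0],"xyz":[0,0.9,15.4],"hand":1}]'
```

```text
t: 9.4
tool_pos: [0.4912, 0.2209, 0.1653]
tool_rot: [0.558, 0.83, -0.001, -0.0]
contact_force: [-0.3, 0.0, 0.3]
gripper_width: 0.0921
grip_force: 0.0
```

```bash
python3 -m creep '[{"delta_rot":[0,0,0],"xyz":[0,0,0],"hand":0.6},{"delta_rot":[0,0,0],"xyz":[0,0,0],"hand":0.5},{"delta_rot":[0,0,0],"xyz":[0,0,0],"hand":0.3},{"delta_rot":[0,0,0],"xyz":[0,0,0],"hand":0.3},{"delta_rot":[0,0,0],"xyz":[0,0,0],"hand":0.2},{"delta_rot":[0,0,0],"xyz":[0,0,0],"hand":0.2},{"delta_rot":[0,0,0],"xyz":[0,0,0],"hand":0.2},{"delta_rot":[0,0,0],"xyz":[0,0,0],"hand":0.2}]' 30
```

```text
t: 10.2
tool_pos: [0.4917, 0.2211, 0.1663]
tool_rot: [0.558, 0.83, -0.0, -0.0]
contact_force: [-1.5, 0.0, 2.6]
gripper_width: 0.0438
grip_force: 30.0
```

```bash
python3 -m creep '[{"delta_rot":[0,0,0],"xyz":[0,0,-0.5],"hand":0.2},{"delta_rot":[0,0,0],"xyz":[0,0,-1],"hand":0.2},{"delta_rot":[0,0,0],"xyz":[0,0,-1.6],"hand":0.2},{"delta_rot":[0,0,0],"xyz":[0,0,-2.3],"hand":0.2},{"delta_rot":[0,0,0],"xyz":[0,0,-3.2],"hand":0.2},{"delta_rot":[0,0,0],"xyz":[0,0,-5],"hand":0.2},{"delta_rot":[0,0,0],"xyz":[0,0,-8],"hand":0.2},{"delta_rot":[0,0,0],"xyz":[0,0,-12],"hand":0.2},{"delta_rot":[0,0,0],"xyz":[0,0,-15],"hand":0.2},{"delta_rot":[0,0,0],"xyz":[0,0,-17],"hand":0.2},{"delta_rot":[0,0,0],"xyz":[0,0,-18],"hand":0.2},{"delta_rot":[0,0,0],"xyz":[0,0,-18],"hand":0.2}]'
python3 - <<'E'
from h import *
st=ctrl.get_state();Rt=R.from_quat(st["tool_rot"]);T=st["tool_pos"]
for n in("scene","top","wrist"):
  f=ctrl.grab_frame(n)
  for th in["kidcam","lens","door_hinge","door_edge"]:
    for d in ctrl.pinpoint(th,f)[:1]: print(n,th,np.round(d["at"],3).tolist(),round(d["conf"],2),"tool mm",np.round(Rt.inv().apply(d["at"]-T)*1000).tolist())
C=np.array([.459,-.2035,.044]);yaw=np.arctan2(C[1],C[0]);Rf=toolrot(yaw,np.pi/4)
# cam frame in tool: x=tool y, z=-tool z ; cam origin at tool z=+.154
lens_t=np.array([0,-.036,.154-.043]); d=-Rf[:,1]
p=C-.18*d-Rf@lens_t; print(yaw,p); go(p,Rf)
E
```

```text
t: 11.4
tool_pos: [0.492, 0.2213, 0.3476]
tool_rot: [0.558, 0.83, 0.001, 0.001]
contact_force: [0.1, -0.8, -2.9]
gripper_width: 0.0438
grip_force: 29.9
scene kidcam [0.492, 0.223, 0.195] 0.59 tool mm [1.0, -0.0, 152.0]
scene lens [0.438, 0.005, -0.002] 0.25 tool mm [-180.0, -133.0, 350.0]
scene door_edge [0.476, 0.21, 0.284] 0.64 tool mm [-4.0, -20.0, 63.0]
top kidcam [0.491, 0.22, 0.192] 0.89 tool mm [-0.0, -2.0, 156.0]
top lens [0.458, 0.208, 0.233] 0.55 tool mm [0.0, -37.0, 114.0]
top door_edge [0.474, 0.21, 0.28] 0.46 tool mm [-3.0, -21.0, 68.0]
wrist kidcam [0.492, 0.222, 0.191] 0.6 tool mm [1.0, -1.0, 157.0]
wrist lens [0.456, 0.206, 0.235] 0.84 tool mm [-1.0, -40.0, 113.0]
wrist door_hinge [0.507, 0.228, 0.274] 0.7 tool mm [1.0, 16.0, 74.0]
wrist door_edge [0.474, 0.217, 0.285] 0.57 tool mm [3.0, -18.0, 63.0]
-0.4173143197192042 [ 0.52687446 -0.23359249  0.27522392]
xyz [-43.43, -13.91, 7.1] rot [-42.5, -18.1, 43.6]
```

```bash
python3 -m creep '[{"delta_rot":[0,0,2],"xyz":[-2,-0.6,0],"hand":0.2},{"delta_rot":[0,0,5],"xyz":[-5,-1.6,0],"hand":0.2},{"delta_rot":[0,0,9],"xyz":[-8.5,-2.7,0],"hand":0.2},{"delta_rot":[0,0,13],"xyz":[-12,-3.9,0],"hand":0.2},{"delta_rot":[0,0,17],"xyz":[-16,-5.1,0],"hand":0.2},{"delta_rot":[0,0,21],"xyz":[-20,-6.4,0],"hand":0.2},{"delta_rot":[0,0,25],"xyz":[-24,-7.7,0],"hand":0.2},{"delta_rot":[0,0,30],"xyz":[-28,-9,0],"hand":0.2},{"delta_rot":[0,0,34],"xyz":[-32,-10.2,0],"hand":0.2},{"delta_rot":[0,0,38],"xyz":[-36,-11.5,0],"hand":0.2},{"delta_rot":[0,0,42],"xyz":[-39.5,-12.7,0],"hand":0.2},{"delta_rot":[0,0,45],"xyz":[-42,-13.4,0],"hand":0.2},{"delta_rot":[0,0,46.1],"xyz":[-43.4,-13.9,0],"hand":0.2},{"delta_rot":[0,0,46.1],"xyz":[-43.4,-13.9,0],"hand":0.2},{"delta_rot":[0,0,46.1],"xyz":[-43.4,-13.9,0],"hand":0.2}]'
python3 - <<'E'
from h import *
print(ctrl.get_state()["q"])
f=ctrl.grab_frame("wrist")
C=np.array([.459,-.2035,.044]);yaw=np.arctan2(C[1],C[0]);Rf=toolrot(yaw,np.pi/4)
go(C+.18*Rf[:,1]-Rf@np.array([0,-.036,.111]),Rf)
for th in ("car_center","toy_car"): print([(np.round(d["at"],4).tolist(),round(d["conf"],2)) for d in ctrl.pinpoint(th,f)])
E
```

```text
t: 13.65
tool_pos: [0.5267, -0.2327, 0.346]
tool_rot: [0.838, 0.546, 0.0, -0.0]
contact_force: [0.1, -0.1, -2.5]
gripper_width: 0.0439
grip_force: 29.9
[-4.18826059e-01  2.37953673e-01  1.69257730e+00  5.67997356e-04
  1.21174397e+00 -2.29798291e-03]
xyz [-0.12, 0.07, 7.08] rot [-45.0, -0.1, 0.1]
[([0.2926, -0.2443, 0.0217], 0.69), ([0.4621, -0.2029, 0.0428], 0.63)]
[([0.2958, -0.2436, -0.0031], 0.95), ([0.4588, -0.1999, 0.0238], 0.8)]
```

```bash
python3 -m creep '[{"delta_rot":[-2,0,0],"xyz":[0,0,0],"hand":0.2},{"delta_rot":[-6,0,0],"xyz":[0,0,0],"hand":0.2},{"delta_rot":[-11,0,0],"xyz":[0,0,0.3],"hand":0.2},{"delta_rot":[-16,0,0],"xyz":[0,0,0.8],"hand":0.2},{"delta_rot":[-21,0,0],"xyz":[0,0,1.5],"hand":0.2},{"delta_rot":[-26,0,0],"xyz":[0,0,2.3],"hand":0.2},{"delta_rot":[-31,0,0],"xyz":[0,0,3.3],"hand":0.2},{"delta_rot":[-36,0,0],"xyz":[0,0,4.3],"hand":0.2},{"delta_rot":[-40,0,0],"xyz":[0,0,5.4],"hand":0.2},{"delta_rot":[-43,0,0],"xyz":[-0.1,0,6.3],"hand":0.2},{"delta_rot":[-45,0,0],"xyz":[-0.1,0.1,6.9],"hand":0.2},{"delta_rot":[-45,0,0],"xyz":[-0.1,0.1,7.1],"hand":0.2},{"delta_rot":[-45,0,0],"xyz":[-0.1,0.1,7.1],"hand":0.2},{"delta_rot":[-45,0,0],"xyz":[-0.1,0.1,7.1],"hand":0.2}]'
python3 - <<'E'
from h import *
st=ctrl.get_state();Rt=R.from_quat(st["tool_rot"]);T=st["tool_pos"];print(st["q"])
ims=[]; cc=[]
for n in("scene","top","wrist"):
  f=ctrl.grab_frame(n); ims.append(f["color"][:,:,::-1])
  for th in["kidcam","lens","door_hinge","door_edge","car_center","toy_car","turntable"]:
    for d in ctrl.pinpoint(th,f)[:3]: print(n,th,np.round(d["at"],3).tolist(),round(d["conf"],2),"tool mm",np.round(Rt.inv().apply(d["at"]-T)*1000).tolist())
cv2.imwrite("pics/c5.png",np.hstack([cv2.resize(ims[0][120:290,90:260],(400,400)),cv2.resize(ims[1][130:300,260:430],(400,400))]))
C=np.array([.459,-.2035,.044]);L=T+Rt.apply([0,-.036,.111]);v=C-L;M=Rt.as_matrix();print(np.linalg.norm(v),"off-axis",np.degrees(np.arccos(v@-M[:,1]/np.linalg.norm(v))),"down",np.degrees(np.arcsin(M[2,1])),"roll",M[2,0])
E
```

```text
t: 15.2
tool_pos: [0.5277, -0.2333, 0.2755]
tool_rot: [0.774, 0.504, 0.208, 0.32]
contact_force: [0.2, -0.5, -2.5]
gripper_width: 0.0436
grip_force: 30.0
[-0.41979155  0.13326438  2.21849311  0.31980631  0.00599246 -0.32247951]
scene kidcam [0.628, -0.279, 0.163] 0.97 tool mm [-1.0, -1.0, 157.0]
scene lens [0.576, -0.255, 0.17] 0.73 tool mm [0.0, -37.0, 112.0]
scene door_hinge [0.584, -0.255, 0.236] 0.39 tool mm [3.0, 15.0, 71.0]
scene door_edge [0.556, -0.245, 0.216] 0.46 tool mm [1.0, -20.0, 64.0]
scene car_center [0.296, -0.242, 0.021] 0.75 tool mm [-101.0, -327.0, 34.0]
scene car_center [0.256, -0.413, 0.022] 0.61 tool mm [-274.0, -303.0, 56.0]
scene toy_car [0.3, -0.248, -0.003] 0.73 tool mm [-105.0, -340.0, 54.0]
scene toy_car [0.459, -0.2, 0.026] 0.56 tool mm [3.0, -230.0, 122.0]
scene toy_car [0.254, -0.412, 0.0] 0.53 tool mm [-274.0, -320.0, 69.0]
scene turntable [0.469, -0.211, 0.002] 0.82 tool mm [-3.0, -237.0, 150.0]
top kidcam [0.628, -0.279, 0.164] 0.74 tool mm [-1.0, -1.0, 156.0]
top lens [0.576, -0.255, 0.168] 0.88 tool mm [-0.0, -38.0, 113.0]
top lens [0.493, 0.218, 
[... 212 characters left out ...]
024] 0.69 tool mm [-273.0, -304.0, 52.0]
top car_center [0.449, 0.007, 0.003] 0.32 tool mm [189.0, -312.0, 74.0]
top toy_car [0.295, -0.247, -0.0] 0.67 tool mm [-106.0, -341.0, 49.0]
top toy_car [0.255, -0.41, 0.002] 0.65 tool mm [-272.0, -319.0, 68.0]
top turntable [0.469, -0.213, 0.0] 0.63 tool mm [-5.0, -238.0, 151.0]
wrist kidcam [0.625, -0.282, 0.165] 0.69 tool mm [-5.0, -1.0, 155.0]
wrist lens [0.574, -0.255, 0.173] 0.7 tool mm [-1.0, -36.0, 109.0]
wrist door_hinge [0.585, -0.26, 0.237] 0.95 tool mm [-1.0, 18.0, 72.0]
wrist door_edge [0.556, -0.244, 0.219] 0.74 tool mm [2.0, -18.0, 62.0]
0.18048563286077066 off-axis 0.12590167847279468 down 44.92837127857194 roll -0.0005578603162324502
```

View pics/c5.png

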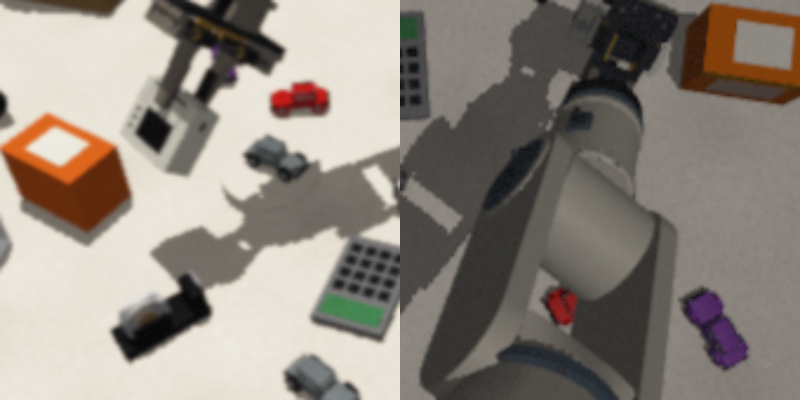

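The camera is held as modelled: lens, hinge and edge all agree in the tool frame, and the target car is undisturbed at left-crop px (275,157). However, joint 5 reads 0.006, almost at its lower limit of 0. I'll orbit about 2.5° about the car to get some margin.

```bash
python3 - <<'E'
from h import *
C=np.array([.460,-.202,.0435])
for yd in(-23.8,):
    Rf=toolrot(np.radians(yd),np.radians(42.5)); go(C+.18*Rf[:,1]-Rf@np.array([0,-.037,.111]),Rf)
E
```

```text
xyz [0.21, 0.47, 0.96] rot [2.5, 0.1, -0.1]
```

```bash
python3 -m creep '[{"delta_rot":[0.8,0,0],"xyz":[0.1,0.2,0.3],"hand":0.2},{"delta_rot":[1.7,0,0],"xyz":[0.15,0.35,0.6],"hand":0.2},{"delta_rot":[2.5,0,0],"xyz":[0.2,0.5,1],"hand":0.2},{"delta_rot":[2.5,0,0],"xyz":[0.2,0.5,1],"hand":0.2},{"delta_rot":[2.5,0,0],"xyz":[0.2,0.5,1],"hand":0.2},{"delta_rot":[2.5,0,0],"xyz":[0.2,0.5,1],"hand":0.2},{"delta_rot":[2.5,0,0],"xyz":[0.2,0.5,1],"hand":0.2},{"delta_rot":[2.5,0,0],"xyz":[0.2,0.5,1],"hand":0.2}]'
python3 - <<'E'
from h import *
st=ctrl.get_state();Rt=R.from_quat(st["tool_rot"]);T=st["tool_pos"];print(st["q"],st["qvel"])
f=ctrl.grab_frame("scene")
for th in["kidcam","lens","door_edge","toy_car"]:
    for d in ctrl.pinpoint(th,f)[:3]: print(th,np.round(d["at"],3).tolist(),round(d["conf"],2),"tool mm",np.round(Rt.inv().apply(d["at"]-T)*1000).tolist())
C=np.array([.460,-.202,.0435]);L=T+Rt.apply([0,-.037,.111]);v=C-L;M=Rt.as_matrix();print(np.linalg.norm(v),"off-axis",np.degrees(np.arccos(v@-M[:,1]/np.linalg.norm(v))),"down",np.degrees(np.arcsin(M[2,1])),"roll",M[2,0])
E
```

```text
t: 17.2
tool_pos: [0.538, -0.2365, 0.2719]
tool_rot: [0.781, 0.508, 0.197, 0.304]
contact_force: [0.3, 1.2, -2.8]
gripper_width: 0.0436
grip_force: 30.0
[-0.41586275  0.15387888  2.17849007 -0.0306525   0.06785872  0.03178437] [-0.00033337  0.00199792 -0.00203528 -0.00550805  0.00117404  0.00351136]
kidcam [0.637, -0.277, 0.157] 0.66 tool mm [3.0, 1.0, 157.0]
lens [0.582, -0.259, 0.164] 0.59 tool mm [-2.0, -37.0, 113.0]
door_edge [0.566, -0.251, 0.21] 0.65 tool mm [-2.0, -18.0, 67.0]
toy_car [0.458, -0.198, 0.025] 0.85 tool mm [3.0, -232.0, 122.0]
toy_car [0.3, -0.246, -0.002] 0.61 tool mm [-105.0, -343.0, 57.0]
toy_car [0.259, -0.412, -0.0] 0.47 tool mm [-273.0, -319.0, 77.0]
0.18010709613837475 off-axis 0.05770888361597642 down 42.479011115901635 roll -0.0007206784139927591
```

The camera is steady and on aim at 0.18 m with a 42.5° slant and no roll, and every joint is inside its range. Handing in.

```bash
python3 -c "
from rig import ctrl
print(ctrl.hand_in())"
```

```text
the job is handed in; nothing more can be done
None
```

The job is handed in (the hand-in gave no verdict): the paper door is snapped shut, and the camera is out of the dock and held steady with its lens about 18 cm from the grey car on the turntable, looking down at about 42.5° (backed off from 45° to keep joint 5 off its limit), centred to about 0.1° by my measurements and not rolled.

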